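Find the latched mode key and release it

TASK

On the key box with four identical keys, one key has been left latched down. With the fingertips, tap each key lightly, one after the other from the left end to the right as the robot sees them, without pressing any raised key far down or setting the latched one off; then press the latched key right down and let go, so that it springs up and all four keys stand level. Only touch and press: do not shift or pick up the marker, the side cutters or the tape lying round the box.

Things in the scene. Friction and masses are not known exactly. Their poses are not given: they have to be found in the camera images.
- key_box: Grey key box, 96 (x) x 236 (y) x 50 mm high, fixed to the bench. Origin: centre of its underside; x away from the robot, y along the key row (+y: left end as the robot sees it; turned at most 35 degrees), z up. Four keys stand along the middle of its top (x = 0) at y = +75, +25, -25, -75 mm, each in a black square bezel 38 mm wide, 5 mm above the top.
- unit_a: Fixed seat of key a, with the key: origin on the key's centre line in the plane of the box top (50 mm above the bench), axes as the box. The letters a to d do not follow the order in the row; the order, and the place of the latched key in it, change from run to run.
- unit_b: Fixed seat of key b, with the key: origin on the key's centre line in the plane of the box top (50 mm above the bench), axes as the box. The letters a to d do not follow the order in the row; the order, and the place of the latched key in it, change from run to run.
- unit_c: Fixed seat of key c, with the key: origin on the key's centre line in the plane of the box top (50 mm above the bench), axes as the box. The letters a to d do not follow the order in the row; the order, and the place of the latched key in it, change from run to run.
- unit_d: Fixed seat of key d, with the key: origin on the key's centre line in the plane of the box top (50 mm above the bench), axes as the box. The letters a to d do not follow the order in the row; the order, and the place of the latched key in it, change from run to run.
- top_a (a point): Centre of the top face of key a, moving with the key. All four keys are identical square plastic caps, 30 x 30 mm; a raised key's top stands 22 mm above the box top (72 mm above the bench), a latched key's top 6 mm lower.
- top_b (a point): Centre of the top face of key b, moving with the key. All four keys are identical square plastic caps, 30 x 30 mm; a raised key's top stands 22 mm above the box top (72 mm above the bench), a latched key's top 6 mm lower.
- top_c (a point): Centre of the top face of key c, moving with the key. All four keys are identical square plastic caps, 30 x 30 mm; a raised key's top stands 22 mm above the box top (72 mm above the bench), a latched key's top 6 mm lower.
- top_d (a point): Centre of the top face of key d, moving with the key. All four keys are identical square plastic caps, 30 x 30 mm; a raised key's top stands 22 mm above the box top (72 mm above the bench), a latched key's top 6 mm lower.
- key_a (a joint): How far key a is down, m: 0 raised, 0.006 latched, 0.013 stop. A raised key yields from 1.2 N, 1 mm more per 0.3 N (5 N at the stop); pressing it beyond 0.009 counts as selecting it, which is wrong. A latched key is firm up to 3 N, then sinks; beyond 0.011 (best to the stop, 5 to 6 N) its catch lets go and it springs up to 0 when let go.
- key_b (a joint): How far key b is down, m: 0 raised, 0.006 latched, 0.013 stop. A raised key yields from 1.2 N, 1 mm more per 0.3 N (5 N at the stop); pressing it beyond 0.009 counts as selecting it, which is wrong. A latched key is firm up to 3 N, then sinks; beyond 0.011 (best to the stop, 5 to 6 N) its catch lets go and it springs up to 0 when let go.
- key_c (a joint): How far key c is down, m: 0 raised, 0.006 latched, 0.013 stop. A raised key yields from 1.2 N, 1 mm more per 0.3 N (5 N at the stop); pressing it beyond 0.009 counts as selecting it, which is wrong. A latched key is firm up to 3 N, then sinks; beyond 0.011 (best to the stop, 5 to 6 N) its catch lets go and it springs up to 0 when let go.
- key_d (a joint): How far key d is down, m: 0 raised, 0.006 latched, 0.013 stop. A raised key yields from 1.2 N, 1 mm more per 0.3 N (5 N at the stop); pressing it beyond 0.009 counts as selecting it, which is wrong. A latched key is firm up to 3 N, then sinks; beyond 0.011 (best to the stop, 5 to 6 N) its catch lets go and it springs up to 0 when let go.
- marker_0: Black felt marker, capped, 136 x 18 x 18 mm, lying on the bench behind the box; a bystander. Origin: centre of its underside.
- side_cutters: Side cutters with orange handles, 69 x 128 x 13 mm, lying on the bench between box and robot; a bystander. Origin: centre of the underside.
- tape_1: Small roll of brown tape, 72 x 77 x 18 mm, lying flat beyond the right end of the box; a bystander. Origin: centre of its underside.

How it is judged (in metres and radians):
On the way, in this order (a step that is already met when the one before it is completed fails the run):
1. the fingertips tap the leftmost key (over 0.3 N) (((y of unit_a in the frame of key_box between 0.05 and 0.1 m and contact force between the fingers and unit_a above 0.3 N) or (y of unit_b in the frame of key_box between 0.05 and 0.1 m and contact force between the fingers and unit_b above 0.3 N) or (y of unit_c in the frame of key_box between 0.05 and 0.1 m and contact force between the fingers and unit_c above 0.3 N) or (y of unit_d in the frame of key_box between 0.05 and 0.1 m and contact force between the fingers and unit_d above 0.3 N))), for 0.03 s.
2. the fingertips tap the second key (over 0.3 N) (((y of unit_a in the frame of key_box between 0 and 0.05 m and contact force between the fingers and unit_a above 0.3 N) or (y of unit_b in the frame of key_box between 0 and 0.05 m and contact force between the fingers and unit_b above 0.3 N) or (y of unit_c in the frame of key_box between 0 and 0.05 m and contact force between the fingers and unit_c above 0.3 N) or (y of unit_d in the frame of key_box between 0 and 0.05 m and contact force between the fingers and unit_d above 0.3 N))), for 0.03 s.
3. the fingertips tap the third key (over 0.3 N) (((y of unit_a in the frame of key_box between -0.05 and 0 m and contact force between the fingers and unit_a above 0.3 N) or (y of unit_b in the frame of key_box between -0.05 and 0 m and contact force between the fingers and unit_b above 0.3 N) or (y of unit_c in the frame of key_box between -0.05 and 0 m and contact force between the fingers and unit_c above 0.3 N) or (y of unit_d in the frame of key_box between -0.05 and 0 m and contact force between the fingers and unit_d above 0.3 N))), for 0.03 s.
4. the fingertips tap the rightmost key (over 0.3 N) (((y of unit_a in the frame of key_box between -0.1 and -0.05 m and contact force between the fingers and unit_a above 0.3 N) or (y of unit_b in the frame of key_box between -0.1 and -0.05 m and contact force between the fingers and unit_b above 0.3 N) or (y of unit_c in the frame of key_box between -0.1 and -0.05 m and contact force between the fingers and unit_c above 0.3 N) or (y of unit_d in the frame of key_box between -0.1 and -0.05 m and contact force between the fingers and unit_d above 0.3 N))), for 0.03 s.
5. the latched key has been pressed through and has sprung up: all four keys are raised (within 1.5 mm) (value of joint each of key_a, key_b, key_c, key_d below 0.0015 m), for 0.1 s.
At the end, for the whole second after the job is handed in: All four keys are raised (each pressed less than 1.5 mm), and the marker, the side cutters and the tape lie still within 15 mm of where they lay (all of step 5 and distance of each of marker_0, side_cutters, tape_1 from where it was at the start of the episode below 0.015 m and linear speed of each of marker_0, side_cutters, tape_1 below 0.02 m/s); the robot touches nothing.
It fails at once if a raised key is pressed down more than 9 mm from where it stood (distance of any of top_a, top_b, top_c, top_d from where it was at the start of the episode above 0.009 m).
It fails at once if the marker: shifted or lifted by more than 15 mm (distance of marker_0 from where it was at the start of the episode above 0.015 m).
It fails at once if the side cutters: shifted or lifted by more than 15 mm (distance of side_cutters from where it was at the start of the episode above 0.015 m).
It fails at once if the tape roll: shifted or lifted by more than 15 mm (distance of tape_1 from where it was at the start of the episode above 0.015 m).
It also fails if it takes over 53 s, if anything falls off the work surface, if the arm or the gripper's body presses on something with over 40 N, if the wrist force passes 120 N, or if a joint passes its speed limit or range.

ROBOT

A 6-joint arm with a two-finger parallel gripper is mounted at the origin on the work surface; the furniture and walls round the work are solid. World frame = base frame: x ahead of the robot, y to its left, z up, the work surface at z = 0. Lengths are in m, angles in degrees, forces in N, time in s.
With the tool pointing down it reaches from about 0.325 to 0.775 m from the base axis. Payload 5.5 kg.
Tool frame: the origin (TCP) lies at the centre of the arm's flange, where the gripper is bolted on; the fingertips stand 182 mm ahead of it and the grasp point (between the pads) lies 163 mm ahead of it; z points along the fingers, y is the line along which they close (so a half turn about z gives the same grasp; the last joint's range is limited). The gripper opens to 88 mm and grips with 3 to 60 N. Pads are 20 mm wide; open, the fingers measure 115 mm over their backs; the gripper's body (75 mm by 178 mm) begins 61 mm behind the grasp point.
Start: joints at [65.162, 5.22, 70.514, -0, 104.267, -3.249], TCP at [0.221, 0.558, 0.405] pointing down, gripper open.
Joint ranges: [-164.24, 164.24], [-49.07, 125.15], [9.68, 141.18], [-86.29, 266.29], [3.28, 154.24], [-151.56, 151.56]. Speed limits (degrees/s): [147.25, 147.25, 172.46, 180, 180, 180].

INTERFACE

Orientations are given as [roll, pitch, yaw] about the fixed x, y, z axes, in that order (R = Rz(yaw) Ry(pitch) Rx(roll)).
In Python, from station import r gives the robot as it stands. The module is installed in compiled form; this text tells all that it offers. Calls block until the motion is done:
- r.reach(position, orientation): joint-space move of the TCP to a pose.
- r.servo_line(position, rotation=None, speed=0.15): straight line of the TCP; rotation=None keeps the orientation; speed is the mean speed in m/s.
- r.move_joints(angles): joint-space move.
- r.let_go() and r.grab(squeeze=None): open the fingers fully, or close them until they stop; squeeze is the grip in N (None keeps the last).
- r.wait(seconds).
- r.inverse_kinematics(position, orientation): joint angles nearest the present ones, or None.
- r.sense(): the state.
- r.snapshot(name): name is "scene" or "top" or "wrist"; returns a dict with "frame" (400x640x3 uint8, red, green, blue), "fx", "fy", "cx", "cy" (pixels), "R" (3x3) and "t" (3): a world point X has camera coordinates R X + t. Camera axes: x right, y down, z forward; pixel columns grow to the right and rows downward; lengths in m; the calibration is good to about 2 mm. A picture is of the moment at which its call begins. There is no depth.
A pose or a line that the arm cannot do raises r.IKError and nothing moves.
- r.hand_in(): hands the job in; it is judged then, once.
The state is a dict: "clock": time; "joints": joint angles; "joint_vel": joint speeds; "joint_torque": joint torques, N m; "tcp_pos": TCP position; "orientation": TCP orientation; "contact_force": force on the tool from outside, world axes, zero at the start; "torque": the same for the moment, N m; "opening": finger opening in m; "gripper_force": force on a finger pad.
Only numpy, scipy, OpenCV 4.12 (cv2) and the standard library are available. Lean on these libraries where they do the work, as an engineer would, in place of code of your own. Each camera call takes 0.05 s, during which the arm holds its last target. There are 200 camera calls.

## Working session

There is one attempt and no reset: what is moved stays moved. The work goes in short steps, each a Python script; the robot and the scene stay as the last script left them, time stands still between calls to the robot, and variables do not carry over. Pictures are saved under pics/ and viewed, at most 10 in all, crops included, and the job is handed in when it is done.

```bash
mkdir -p pics; python3 - <<'E'
from station import r
import cv2,numpy as np,pickle
d={n:r.snapshot(n) for n in("scene","top")}
pickle.dump(d,open('s.pkl','wb'))
for n in d:
    cv2.imwrite(f'pics/{n}.png',d[n]["frame"][:,:,::-1]); print(n,d[n]["fx"],np.round(-d[n]["R"].T@d[n]["t"],3),np.round(d[n]["R"],2).tolist())
s=r.sense();print(s["clock"],s["contact_force"],s["orientation"],s["opening"])
E
```

```text
scene 463.435419456879 [-0.09  -0.678  0.525] [[0.54, -0.84, -0.01], [-0.44, -0.27, -0.86], [0.72, 0.47, -0.51]]
top 474.9921361966315 [ 0.406 -0.271  0.905] [[0.01, -1.0, 0.04], [-0.99, -0.02, -0.16], [0.16, -0.04, -0.99]]
0.1 [ 0.28397726 -0.07173257 -0.73227206] [-1.79898232e+02 -6.80858256e-03  1.58411165e+02] 0.08791327489712455
```

View pics/top.png

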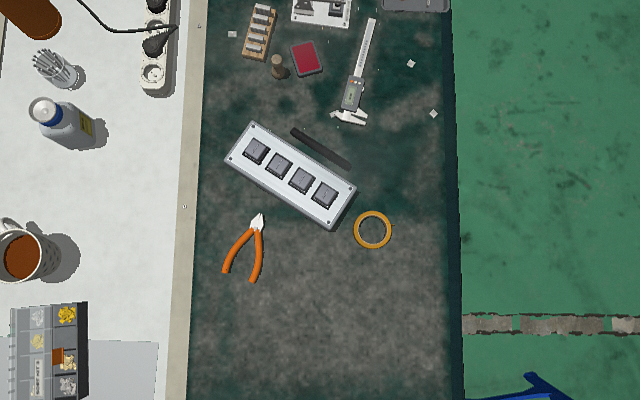

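View pics/scene.png

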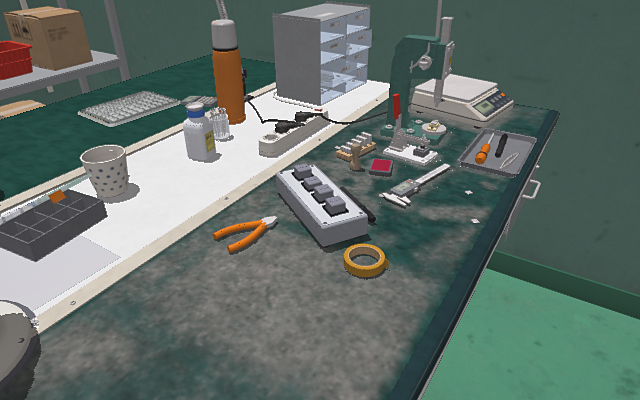

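```bash
cat > h.py <<'E'
import numpy as np,cv2
def ray(c,uv,z):
    o=-c["R"].T@c["t"]; d=c["R"].T@np.array([(uv[0]-c["cx"])/c["fx"],(uv[1]-c["cy"])/c["fy"],1])
    return o+d*(z-o[2])/d[2]
def proj(c,X):
    p=c["R"]@np.asarray(X)+c["t"]; return np.array([c["fx"]*p[0]/p[2]+c["cx"],c["fy"]*p[1]/p[2]+c["cy"]])
E
python3 - <<'E'
import pickle;from h import *
d=pickle.load(open('s.pkl','rb'));c=d["top"]
hsv=cv2.cvtColor(c["frame"],cv2.COLOR_RGB2HSV)
m=((hsv[...,2]>165)&(hsv[...,1]<50)).astype(np.uint8); m[:115]=0;m[235:]=0;m[:,:215]=0;m[:,365:]=0
n,l,st,ce=cv2.connectedComponentsWithStats(m);k=1+st[1:,4].argmax();print(st[k])
cs,_=cv2.findContours((l==k).astype(np.uint8),cv2.RETR_EXTERNAL,cv2.CHAIN_APPROX_NONE)
ct=max(cs,key=cv2.contourArea)[:,0,:]
P=np.array([ray(c,p,0.05)[:2] for p in ct],np.float32)
rc=cv2.minAreaRect(P);print(rc)
a=c["frame"][110:235,215:365,::-1].copy();A=cv2.resize(a,None,fx=4,fy=4,interpolation=cv2.INTER_CUBIC)
box=np.array([(proj(c,[*q,.05])-[215,110]+.5)*4 for q in cv2.boxPoints(rc)]).astype(int);cv2.polylines(A,[box],True,(0,0,255),1)
b=cv2.resize(d["scene"]["frame"][155:255,270:390,::-1],None,fx=4.5,fy=4.5,interpolation=cv2.INTER_CUBIC)
cv2.imwrite('pics/c1.png',A);cv2.imwrite('pics/c2.png',b)
E
```

```text
[ 225  123  128  105 3701]
((0.5883381366729736, -0.24532879889011383), (0.2283519208431244, 0.08662223070859909), 57.86835861206055)
```

View pics/c1.png

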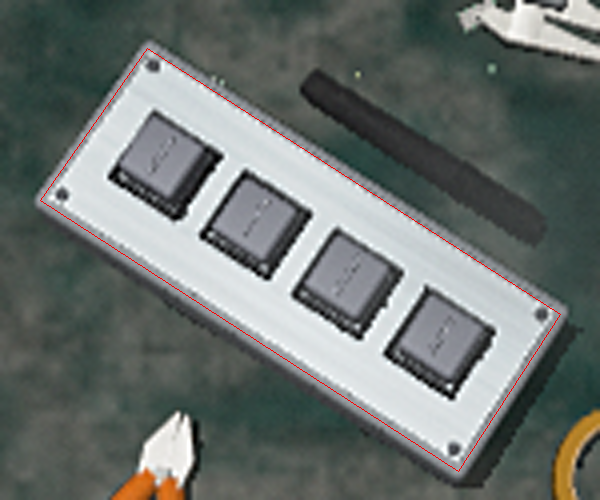

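View pics/c2.png

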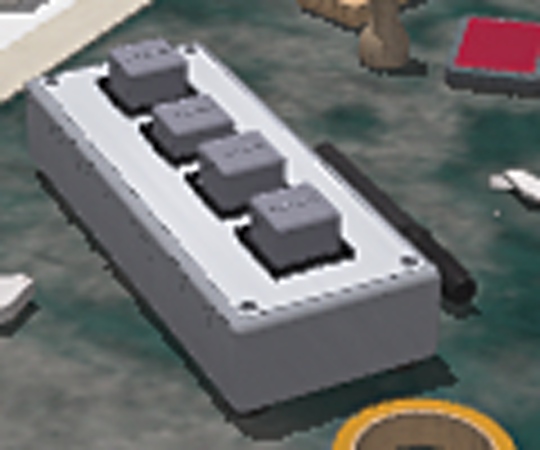

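The close view shows the second key from the left (around pixel (190,120) of the crop) sitting clearly lower, so it is the latched one. The box centre is about (0.588, -0.245) with yaw about -32.1°. Next I'll tap the first key.

```bash
cat >> h.py <<'E'
from station import r
C=np.array([.5883,-.2453]);YAW=57.87-90
u=np.array([-np.sin(np.radians(YAW)),np.cos(np.radians(YAW))])
TOP=[.072,.066,.072,.072]; Y=[.075,.025,-.025,-.075]
def at(i,tip): return [*(C+u*Y[i]),tip+.182]
def fz(): return r.sense()["contact_force"][2]
def step(i,tip,f0,sp=.02):
    r.servo_line(at(i,tip),speed=sp); s=r.sense()
    return s["contact_force"][2]-f0, s["tcp_pos"][2]-.182
def tap(i):
    r.servo_line(at(i,.085),speed=.15); r.servo_line(at(i,TOP[i]+.003),speed=.05); r.wait(.2)
    f0=np.mean([(r.wait(.03),fz())[1] for _ in range(5)])
    log=[]
    for k in range(16):
        f,z=step(i,TOP[i]+.002-k*.0004,f0); log.append((round(z*1e3,2),round(f,2)))
        if f>0.9: break
    r.wait(.08); f,z=fz()-f0,0; print("key",i,"hold",round(f,2),log)
    r.servo_line(at(i,.085),speed=.08); print(r.sense()["clock"])
E
python3 - <<'E'
from h import *
r.grab(); print(r.sense()["opening"],r.sense()["clock"])
r.reach(at(0,.11),[180,0,180+YAW]); print(r.sense()["clock"],r.sense()["tcp_pos"],at(0,.11))
tap(0)
E
```

```text
0.0005685085968052196 1.4417
4.4333 [ 0.62843516 -0.18090153  0.29222909] [np.float64(0.6281881543991751), np.float64(-0.18178673257792843), 0.292]
key 0 hold 1.87 [(np.float64(73.84), np.float64(0.15)), (np.float64(73.55), np.float64(-0.94)), (np.float64(73.16), np.float64(-0.12)), (np.float64(72.77), np.float64(0.43)), (np.float64(72.45), np.float64(-0.49)), (np.float64(72.2), np.float64(0.93))]
7.3583
```

Single force readings carry about 0.5 N of noise, so I'll average them and tap key 0 again. For raised keys I'll go to a fixed shallow depth.

```bash
cat >> h.py <<'E'
def F(n=8):
    v=[]
    for _ in range(n): r.wait(.015); v.append(fz())
    return np.mean(v)
def tap(i):
    r.servo_line(at(i,.083),speed=.15); r.servo_line(at(i,TOP[i]+.003),speed=.05); r.wait(.2)
    f0=F(16); log=[]
    for k in range(10):
        r.servo_line(at(i,TOP[i]+.0005-k*.0005),speed=.02); f=F()-f0
        log.append((round(float(r.sense()["tcp_pos"][2]-.182)*1e3,2),round(float(f),2)))
        if f>1.1: break
    ok=f>1.1; f=F()-f0
    print("key",i,"hold",round(float(f),2),log)
    r.servo_line(at(i,.083),speed=.08); print(r.sense()["clock"]); return ok
E
python3 - <<'E'
from h import *
tap(0) and tap(1)
E
```

```text
key 0 hold 1.41 [(72.45, 0.19), (72.12, 1.18)]
9.5917
key 1 hold 3.05 [(66.55, 0.39), (66.38, 2.95)]
12.2583
```

```bash
python3 - <<'E'
from h import *
if tap(2) and tap(3):
    r.servo_line(at(1,.083),speed=.15); r.servo_line(at(1,.069),speed=.05); r.wait(.2); f0=F(16)
    for z in np.arange(.066,.0561,-.001):
        r.servo_line(at(1,z),speed=.02); f=F()-f0; print(round(z*1e3,1),round((r.sense()["tcp_pos"][2]-.182)*1e3,2),round(f,2))
        if f>8: break
    r.servo_line(at(1,.12),speed=.1); r.servo_line([*(at(1,0)[:2]-np.array([.2,-.1])),.4],speed=.2); r.wait(.3)
    c=r.snapshot("scene");print(r.sense()["clock"],r.sense()["contact_force"])
    b=cv2.resize(c["frame"][155:290,210:400,::-1],None,fx=4,fy=4,interpolation=cv2.INTER_CUBIC);cv2.imwrite('pics/c3.png',b)
E
```

```text
key 2 hold 1.32 [(72.43, -0.01), (72.14, 1.05), (71.49, 1.35)]
15.1167
key 3 hold 1.33 [(72.43, -0.04), (72.09, 1.22)]
17.5833
66.0 66.43 1.95
65.0 65.33 3.64
64.0 64.3 4.8
63.0 63.3 4.91
62.0 62.33 5.51
61.0 61.37 5.37
60.0 60.45 5.81
59.0 59.57 6.13
58.0 59.29 9.13
25.2833 [ 0.83645213 -0.44650427  0.24255274]
```

View pics/c3.png

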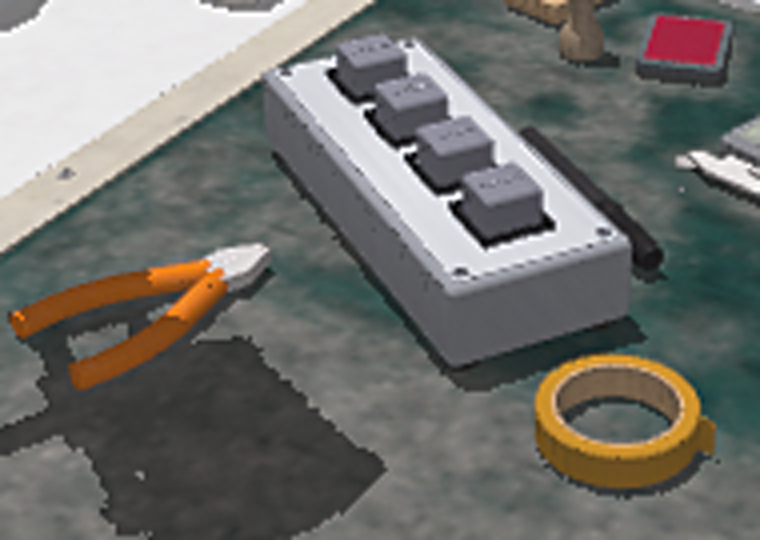

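The picture shows all four keys level, with key 2 at about (410,105) now raised. The marker, cutters and tape haven't moved.

```bash
python3 -c "
from station import r
print(r.hand_in())"
```

```text
the job is handed in; nothing more can be done
None
```

I tapped all four keys from left to right and pressed the latched one (second from left) to its stop; the last picture shows all four level and the marker, side cutters and tape where they lay. The job is handed in at about 25 s of robot time, and the hand-in returned no verdict.

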